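# Clamp the take-up reel on the bench coiler with its centring cone

### The job

Clamp the empty reel on the bench coiler: take the blue centring cone from the stand, lower its steel shank through the white reel's bore into the brass guide bush, and press it home with about a kilo of push, never more than two and a half, so that its taper draws the reel onto centre. Keep the push on and rock the turntable a good 20 degrees clockwise and then as far to the other side of where it stood, to feel that cone, reel and turntable turn freely together. Then let go, leaving the cone home and the red cone and everything else on the bench alone.

Things in the scene. Friction and masses are not known exactly. Their poses are not given: they have to be found in the camera images.
- cone: Blue plastic cone, black knob on top, steel shank below, 0.2-0.3 kg. Origin: on the axis in the taper's small end, where the shank starts; z up to the knob. Shank 18 mm thick, 46 mm long, tip chamfered to 13 mm. Taper 40 mm wide at z=0, 72 mm at z=32 mm, rim to z=37, knob 36 mm wide from z=44 to 79 mm. Starts upright in a hole of the stand, origin level with its top.
- cone_grip (a point): Point on the cone's axis on its knob, 62 mm above the cone's origin: where to grip it.
- reel: Empty white reel, loose on the turntable, about 0.3 kg. Origin: centre of its underside, z up. Flanges 160 mm wide, height 70 mm, bore 52 mm, its top 8 mm a tapered cup of the cone's angle, 60 mm wide at the top. Stands 3 to 7 mm off centre and slides when the taper pushes it. Cone home: taper and cup touch all round, cone origin 50 mm above the reel's origin.
- reel_mouth (a point): Centre of the mouth of the reel's bore, in its top face, 70 mm above its underside.
- bush_mouth (a point): Centre of the mouth of the brass guide bush, on the turntable's axis, 26 mm above the turntable's face (on which the reel stands), down inside the reel's bore. Bush 32 mm in outer diameter, hole 20.4 mm, its mouth funnelled to 27 mm. With the cone home, the cone's origin lies 24 mm above this point.
- turntable (a joint): Turn of the aluminium turntable (200 mm wide, red mark on its rim) about its upright axis, rad: 0 at the start, growing clockwise seen from above. Turns freely 1.5 rad either way against a light brake drag of 0.07 N m. The cone has no key: it drives the reel only by friction in the taper, so it slips in the cup if turned with little push on it.
- coiler: Bench coiler, fixed: grey base plate 210 by 210 mm carrying the turntable, whose face is 40 mm above the bench. Origin: on the turntable's axis, at the bench top.
- spare_cone: Red centring cone for larger reels, same knob and shank, taper 60 to 92 mm in diameter; stands in the other hole of the stand. Not to be moved. Origin as on the blue cone.
- stand: Wooden stand, 210 by 100 mm, 60 mm high, with two upright holes (22.5 mm) 58 mm either side of its centre along its x axis. Origin: centre of its underside. Fixed.
- contactor: Grey and black contactor, 75 by 45 mm, 83 mm high, loose. Origin: centre of its underside. Not to be moved.
- terminals: Strip of terminal blocks on a rail, 120 by 42 mm, 44 mm high, loose. Origin: centre of its underside. Not to be moved.
- bowl: Pink bowl, 150 mm across, 60 mm high, loose. Origin: centre of its underside. Not to be moved.
- driver: Cordless screwdriver, black and orange, 245 mm long, 48 mm high, lying loose along its x axis. Not to be moved.
- relay: White relay on its base, 62 by 28 mm, 74 mm high, loose. Origin: centre of its underside. Not to be moved.
Mind the look-alikes: they are no part of the job. Of the things shaped like the cone, the blue one is meant.

How it is judged:
By the outcome, as a careful person would: the job done as asked, in the order asked, and still so for the second after the job is handed in, with the robot touching nothing.
It also fails if it takes over 67 s, if anything falls off the work surface, if the arm or the gripper's body presses on something with over 40 N, if the wrist force passes 120 N, or if a joint passes its speed limit or range.

### The arm

A 6-joint arm with a two-finger parallel gripper is mounted at the origin on the work surface. World frame = base frame: x ahead of the robot, y to its left, z up, the work surface at z = 0. Lengths are in mm, angles in degrees, forces in N, time in s.
With the tool pointing down it reaches from about 300 to 850 mm from the base axis. Payload 4.2 kg.
Tool frame: the origin (TCP) lies midway between the tips of the shut fingers; the grasp point (between the pads) lies 19 mm behind it (env.grasp_offset is the distance from the TCP to the grasp point, in mm); z points along the fingers, y is the line along which they close (so a half turn about z gives the same grasp; the last joint's range is limited). The gripper opens to 91 mm and grips with 3 to 60 N. Pads are 32 mm wide; open, the fingers measure 118 mm over their backs; the gripper's body (76 mm by 178 mm) begins 60 mm behind the grasp point.
Start: joints at [69.557, 18.312, 89.639, -0, 72.044, -1.146], TCP at [190.022, 542.711, 213.976] pointing down, gripper open.
Joint ranges: [-177.97, 177.97], [-48.28, 115.42], [12.27, 149.76], [-77.06, 257.06], [2.81, 150.46], [-146.56, 146.56]. Speed limits (degrees/s): [147.25, 147.25, 180, 180, 180, 180].

### API

Orientations are given as [roll, pitch, yaw] about the fixed x, y, z axes, in that order (R = Rz(yaw) Ry(pitch) Rx(roll)).
In Python, from workcell import env, optics gives the robot as it stands. The module is installed in compiled form; this text tells all that it offers.
- The arm moves only by the tool send_rows, never from a script. Its argument "targets" is a list that holds one entry, the list of rows, each a list of 7 numbers: the turn, a rotation vector about the world's x, y, z scaled (see below), then the shift along the world's x, y, z scaled (see below), then the closure, from -1 (fully open) to 1 (shut). In form: [[[rx, ry, rz, x, y, z, gripper], ...]]. A call has 1 to 12 rows; each row shifts and turns the commanded pose from where the row before left it; what a row does not reach is not made up. The controller multiplies each number of a shift by 0.2 m and each number of a turn by pi/2 rad. A row lasts 1/10 s, in which the tool goes at most 50 mm and 8.59 degrees, less where a joint would pass 70% of its speed; a pose out of reach is approached as far as the arm can. A call with a number of a shift or a turn outside -1 to 1 is refused whole. A call with a gripper value outside its range is refused whole. The fingers move at their own pace and stop on an object; "grip_force" is the grip in N (left out, the last holds). Time passes only in rows, so rows that do not move let the fingers close. It gives the time, the measured TCP pose, the force, the opening and the grip force at its end, in the units of the state.
- env.state(): the state, without advancing time (a new reading comes with each control period).
- optics.grab_frame(name): name is "scene" or "top" or "wrist"; returns (picture, depth): 480x640x3 uint8, red, green, blue; 480x640 float32, mm along the optical axis (not along the pixel's ray), 0 where there is no reading.
- optics.camera_info(name): a dict with "camera_matrix" (3x3 intrinsics, pixels), "k1" (the pictures are not rectified: a ray, as slopes to the right and down, at radius r is drawn at 1 + k1 r^2 times it, then the intrinsics apply), "R" (3x3) and "t" (3): a world point X has camera coordinates R X + t; the wrist camera has in their place "mount" (4x4, takes a point from camera to tool coordinates, whose origin is the TCP and whose axes are the flange's). Camera axes: x right, y down, z forward; pixel columns grow to the right and rows downward; lengths in mm; the calibration is good to about 2 mm. A picture is of the moment at which its call begins: read the wrist's pose just before it. camera_info takes no time and is no camera call.
- env.job_done(): hands the job in; it is judged then, once.
Trained networks look in the newest picture that a camera, given by its name, has taken for a name from the list of things; names that differ only in an ending like _2 or _b are one class to them, and where a whole thing is asked for, a point or a joint stands for the part that bears it (a point fixed in the world has none). Each returns a list of dicts, best first, with "conf" (0 to 1); they miss things now and then, are a little off and sometimes report something else, mostly with a low value. They report only what shows in the picture. A call takes as long as a camera call. They do not tell look-alikes from the thing itself.
- optics.silhouettes(camera, name): "mask" (480x640 bool, what is visible of it) and "at" ([column, row] in pixels, amid what is visible of it).
- optics.place_of(camera, name): "at" ([column, row] in pixels: a listed point, or the origin of a listed thing).
The state is a dict: "time_s": time; "qpos": joint angles; "qvel": joint speeds; "effort": joint torques, N m; "ee_pos": TCP position; "ee_rot": TCP orientation; "force": force on the tool from outside, world axes, zero at the start; "torque": the same for the moment, N m; "gripper_width": finger opening in mm; "gripper_force": force on a finger pad.
Only numpy, scipy, OpenCV 4.12 (cv2) and the standard library are available. Lean on these libraries where they do the work, as an engineer would, in place of code of your own. Each camera call takes 0.05 s, during which the arm holds its last target. There are 200 camera calls.

## Working session

There is one attempt and no reset: what is moved stays moved. The work goes in short steps, Python scripts to look and compute and a tool call to move; the robot and the scene stay as the last step left them, time stands still between calls to the robot, and variables do not carry over. Pictures are saved under pics/ and viewed, at most 10 in all, crops included, and the job is handed in when it is done.

Besides the shell and the picture viewer there is one more tool, called after "Request:" in YAML: its name, and indented under it one key for each argument. send_rows: Moves the arm, as the interface text tells. Its arguments: {"type":"object","properties":{"targets":{"type":"array"},"grip_force":{"type":"number"}},"required":["targets"]}

```bash
mkdir -p pics; cat > h.py <<'E'
import numpy as np, cv2
from workcell import env, optics
from scipy.spatial.transform import Rotation as Ro
def cam(n):
    c=optics.camera_info(n); K=np.array(c["camera_matrix"]); k=c["k1"]
    if "R" in c: R=np.array(c["R"]); t=np.array(c["t"])
    else:
        s=env.state(); T=np.eye(4); T[:3,:3]=Ro.from_euler('xyz',s["ee_rot"],degrees=True).as_matrix(); T[:3,3]=s["ee_pos"]
        M=np.linalg.inv(T@np.array(c["mount"])); R=M[:3,:3]; t=M[:3,3]
    return K,k,R,t
def ray(C,px):
    K,k,R,t=C
    d=np.array([k,0,0,0,0.])if 0 else np.array([k,0,0,0],float)
    u=cv2.undistortPoints(np.array(px,float).reshape(-1,1,2),K,d).reshape(-1,2)
    return np.c_[u,np.ones(len(u))]
def onz(C,px,z):
    K,k,R,t=C; o=-R.T@t; d=ray(C,px)@R
    return o+d*((z-o[2])/d[:,2])[:,None]
def proj(C,X):
    K,k,R,t=C
    return cv2.projectPoints(np.array(X,float).reshape(-1,3),cv2.Rodrigues(R)[0],t,K,np.array([k,0,0,0],float))[0].reshape(-1,2)
def cloud(C,depth,mask):
    v,u=np.nonzero(mask&(depth>0)); r=ray(C,np.c_[u,v])*depth[v,u][:,None]
    return (r-C[3])@C[2]
def save(n,im): cv2.imwrite(f"pics/{n}.png",im[:,:,::-1])
E
python3 - <<'E'
from h import *
s=env.state(); print(s, env.grasp_offset)
for n in ["top","scene"]:
    C=cam(n); im,d=optics.grab_frame(n); save(n,im); print(n,"cam at",-C[2].T@C[3])
    for nm,z in [("cone_grip",122),("cone",60),("reel_mouth",110),("bush_mouth",66),("spare_cone",60),("coiler",0)]:
        for r in optics.place_of(n,nm)[:3]: print(nm,np.round(r["at"]),round(r["conf"],2),onz(C,[r["at"]],z)[0].round(1))
E
```

```text
{'time_s': 0.0, 'qpos': array([ 6.95578534e+01,  1.83499277e+01,  8.97051932e+01,  1.10297298e-04,
        7.20450061e+01, -1.14738758e+00]), 'qvel': array([ 0.05413524,  0.0858874 ,  0.12086728, -0.04611131,  0.12608381,
        0.04113246]), 'effort': array([-4.76628029e-04, -4.12468493e+01, -2.31972635e+01,  7.26520875e-02,
        4.56965121e-02, -1.39092663e-04]), 'ee_pos': array([189.83234442, 542.22516793, 213.14568727]), 'ee_rot': array([-1.79899895e+02, -2.10982289e-03,  1.60705205e+02]), 'force': array([-0.40851892,  0.31459944,  0.6469656 ]), 'torque': array([0.01336521, 0.03065459, 0.02011395]), 'gripper_force': 0.0, 'gripper_width': 91.3764560903889} 18.8
top cam at [ 246.63519733  -55.69429352 1606.52245435]
cone_grip [448. 317.] 0.95 [ 279.  -389.6  122. ]
cone_grip [394. 151.] 0.95 [ 712.3 -257.7  122. ]
cone_grip [420. 246.] 0.93 [ 458.9 -321.8  122. ]
cone [417. 246.] 0.85 [ 466.9 -325.4   60. ]
cone [401. 291.] 0.78 [ 346.5 -281.3   60. ]
cone [394. 158.] 0.77 [ 709.5 -263.2   60. ]
reel_mouth [246. 201.] 0.91 [572.  130.8 110. ]
reel_mouth [471. 256.] 0.39 [ 435.5 -455.1  110. ]
bush_mouth [248. 207.] 0.92 [565.9 130.6  66. ]
spare_cone [410. 202.] 0.81 [ 589.2 -307.3   60. ]
coiler [250. 214.] 0.6 [560.2 133.1   0. ]
coiler [408. 202.] 0.49 [ 602.4 -311.4    0. ]
scene cam at [1064.93812627  467.47037279 1038.45762462]
cone_grip [283. 159.] 0.88 [ 345.7 -275.7  122. ]
cone_grip [188. 235.] 0.81 [ 706.4 -252.9  122. ]
cone_grip [309. 182.] 0.62 [ 364.2 -159.2  122. ]
cone [195. 253.] 0.84 [ 707.4 -241.9   60. ]
cone [270. 150.] 0.83 [ 294.4 -385.7   60. ]
cone [282. 179.] 0.74 [ 359.6 -269.    60. ]
reel_mouth [306. 244.] 0.2 [522.9 -24.7 110. ]
bush_mouth [339. 296.] 0.72 [562.  116.9  66. ]
spare_cone [216. 214.] 0.73 [ 581.1 -305.8   60. ]
coiler [245. 191.] 0.62 [ 431.3 -360.1    0. ]
```

View pics/top.png

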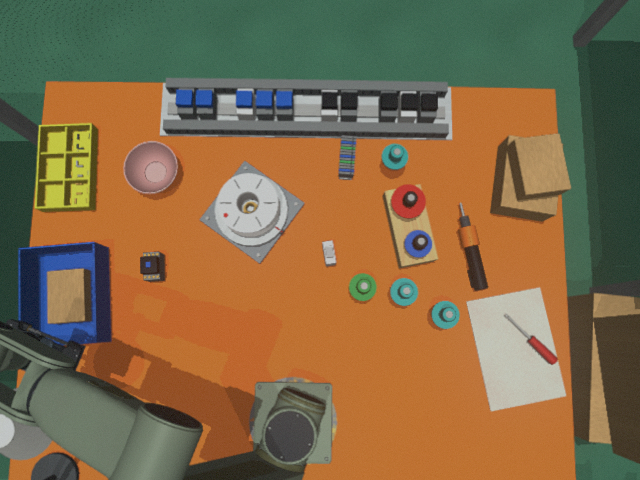

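View pics/scene.png

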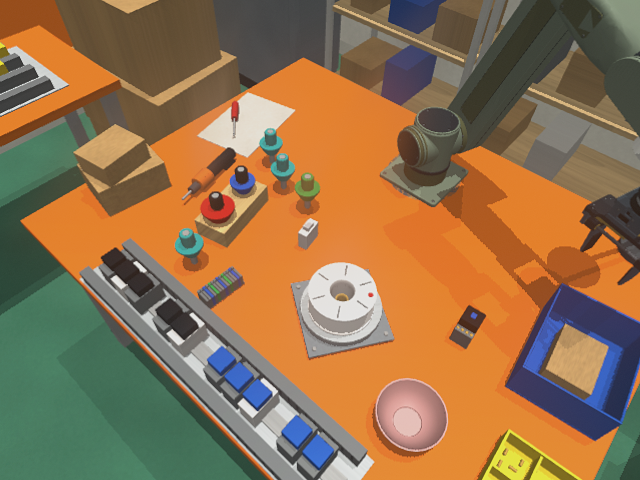

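The blue cone in the stand is at top (418,243), with its black knob at (420,240). These could be taken for it:
- red cone, same stand: (408,201)
- teal cones: (396,156), (404,291) and (445,315)
- green cone: (362,287)

I choose the blue one with the black knob, in the stand. The reel is at (250,207). I'll check both with the wrist camera, starting with the reel since it is on the way.

Request:
send_rows:
  targets:
    - [[0,0,-0.09,0.14,-0.17,0.07,-1],[0,0,-0.09,0.14,-0.17,0.07,-1],[0,0,-0.09,0.14,-0.17,0.07,-1],[0,0,-0.09,0.14,-0.17,0.07,-1],[0,0,-0.09,0.14,-0.17,0.07,-1],[0,0,-0.09,0.14,-0.17,0.07,-1],[0,0,-0.09,0.14,-0.17,0.07,-1],[0,0,-0.09,0.14,-0.17,0.07,-1],[0,0,-0.09,0.14,-0.17,0.07,-1],[0,0,-0.09,0.14,-0.17,0.07,-1],[0,0,-0.09,0.14,-0.17,0.07,-1],[0,0,0,0,0,0,-1]]

```text
time_s: 1.9
ee_pos: [501.5, 165.1, 369.4]
ee_rot: [179.7, -0.0, 71.2]
force: [-0.9, 0.1, 0.3]
gripper_width: 91.6
gripper_force: 0.0
```

```bash
python3 - <<'E'
from h import *
s=env.state(); print(s["time_s"],s["ee_pos"],s["ee_rot"],s["qpos"].round(1))
C=cam("wrist"); im,d=optics.grab_frame("wrist"); save("w1",im); print("cam at",-C[2].T@C[3],np.array(optics.camera_info("wrist")["mount"]).round(2))
for nm,z in [("reel_mouth",110),("bush_mouth",66),("coiler",0)]:
    for r in optics.place_of("wrist",nm)[:2]: print(nm,np.round(r["at"]),round(r["conf"],2),onz(C,[r["at"]],z)[0].round(1))
for z in(0,40,66,110): print(z,proj(C,[[568,131,z]]).round())
E
```

```text
1.9 [501.46100018 165.12705327 369.38682589] [ 1.79731670e+02 -3.23215471e-02  7.11558398e+01] [17.1 10.6 78.2 -0.1 90.9 35.9]
cam at [526.69175091 239.96366555 539.9902942 ] [[  -0.     -0.96   -0.27   79.07]
 [   1.     -0.     -0.      0.51]
 [   0.     -0.27    0.96 -170.56]
 [   0.      0.      0.      1.  ]]
reel_mouth [386. 215.] 0.88 [566.2 126.1 110. ]
bush_mouth [376. 206.] 0.88 [563.3 129.5  66. ]
coiler [369. 194.] 0.56 [563.1 132.8   0. ]
0 [[373. 194.]]
40 [[377. 199.]]
66 [[380. 203.]]
110 [[386. 211.]]
```

View pics/w1.png

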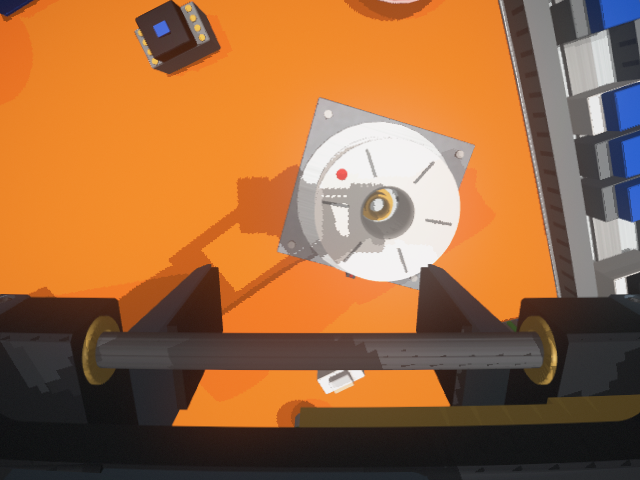

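The reel is below the camera with its bore at (386,211). The brass bush at (378,206) is fully visible inside it. Bush mouth is about (563,130). Next I go above the blue cone.

Request:
send_rows:
  targets:
    - [[0,0,-0.065,-0.02,-0.22,-0.03,-1],[0,0,-0.065,-0.02,-0.22,-0.03,-1],[0,0,-0.065,-0.02,-0.22,-0.03,-1],[0,0,-0.065,-0.02,-0.22,-0.03,-1],[0,0,-0.065,-0.02,-0.22,-0.03,-1],[0,0,-0.065,-0.02,-0.22,-0.03,-1],[0,0,-0.065,-0.02,-0.22,-0.03,-1],[0,0,-0.065,-0.02,-0.22,-0.03,-1],[0,0,-0.065,-0.02,-0.22,-0.03,-1],[0,0,-0.065,-0.02,-0.22,-0.03,-1],[0,0,-0.065,-0.02,-0.22,-0.03,-1],[0,0,0,0,0,0,-1]]

```text
time_s: 3.3
ee_pos: [453.3, -317.9, 300.0]
ee_rot: [-180.0, 0.2, 7.0]
force: [0.2, 1.1, -0.3]
gripper_width: 91.0
gripper_force: 0.0
```

```bash
python3 - <<'E'
from h import *
s=env.state(); print(s["time_s"],s["ee_pos"],s["ee_rot"],s["qpos"].round(1))
C=cam("wrist"); im,d=optics.grab_frame("wrist"); save("w2",im)
for nm,z in [("cone_grip",122),("cone",60),("spare_cone",60),("stand",0)]:
    for r in optics.place_of("wrist",nm)[:3]: print(nm,np.round(r["at"]),round(r["conf"],2),onz(C,[r["at"]],z)[0].round(1))
P=cloud(C,d,np.ones(d.shape,bool))
for x,y in [(459,-322),(585,-305)]:
    for lo,hi in[(134,144),(92,101)]:
        p=P[(P[:,2]>lo)&(P[:,2]<hi)&(np.hypot(P[:,0]-x,P[:,1]-y)<50)]
        if len(p): print(len(p),p.mean(0).round(1),np.median(p[:,2]), (p.max(0)+p.min(0)).round(1)/2,np.ptp(p,axis=0).round(0))
E
```

```text
3.3 [ 453.28795531 -317.94722906  299.97037679] [-1.79986968e+02  1.67048215e-01  7.04825419e+00] [-36.2  14.1  83.3  -0.1  82.7  46.8]
cone_grip [167. 294.] 0.94 [ 361.1 -183.   122. ]
cone_grip [272. 317.] 0.93 [ 349.9 -283.8  122. ]
cone_grip [372. 373.] 0.75 [ 299.2 -388.7  122. ]
cone [325. 187.] 0.97 [ 470.3 -320.4   60. ]
cone [279. 288.] 0.91 [ 353.9 -284.    60. ]
cone [366. 343.] 0.87 [ 297.2 -389.7   60. ]
spare_cone [315.  70.] 0.93 [ 580.4 -296.9   60. ]
stand [320. 132.] 0.76 [ 522.7 -309.3    0. ]
1413 [ 470.3 -320.6  138.7] 138.83884254909205 [ 469.5 -320.8  137.8] [36. 35.  8.]
3043 [ 473.4 -320.2   96.8] 96.83801065571674 [ 469.6  -320.9    95.85] [72. 72.  7.]
1810 [ 582.3 -295.8  138.6] 138.71102840063156 [ 582.55 -295.75  137.6 ] [36. 35.  7.]
6856 [ 583.1 -298.8   96.8] 96.76507466981492 [ 582.5 -298.3   96.6] [91. 86.  7.]
```

View pics/w2.png

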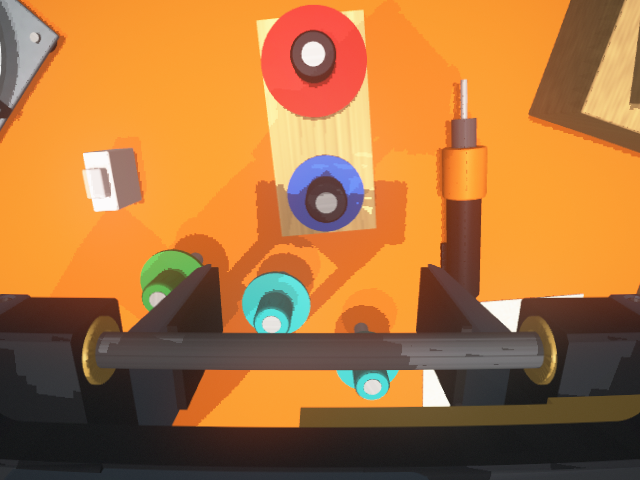

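The close view shows the blue cone with black knob at (326,198) in the stand, red beside it at (313,55), and teal and green ones off the stand. The cone axis is at (470,-321) and the stand's yaw is 12.5°. I descend across the stand's axis.

Request:
send_rows:
  targets:
    - [[0,0,0.03,0.042,-0.007,-0.2,-1],[0,0,0.03,0.042,-0.007,-0.2,-1],[0,0,0,0,0,-0.13,-1],[0,0,0,0,0,-0.13,-1],[0,0,0,0,0,-0.13,-1],[0,0,0,0,0,-0.13,-1],[0,0,0,0,0,-0.03,-1],[0,0,0,0,0,-0.03,-1],[0,0,0,0,0,0,-1],[0,0,0,0,0,0,-1]]

```text
time_s: 4.55
ee_pos: [471.7, -318.3, 107.3]
ee_rot: [179.9, -0.1, 12.7]
force: [-0.3, -0.5, 0.7]
gripper_width: 91.1
gripper_force: 0.0
```

```bash
python3 - <<'E'
from h import *
s=env.state(); print(s["time_s"],s["ee_pos"],s["ee_rot"],s["force"])
C=cam("wrist"); im,d=optics.grab_frame("wrist")
P=cloud(C,d,np.ones(d.shape,bool))
for lo,hi in[(134,144),(92,101)]:
    p=P[(P[:,2]>lo)&(P[:,2]<hi)&(np.hypot(P[:,0]-470,P[:,1]+321)<42)]
    if len(p): print(len(p),p.mean(0).round(1),(p.max(0)+p.min(0)).round(1)/2,np.ptp(p,axis=0).round(0))
E
```

```text
4.55 [ 471.66977984 -318.29470101  107.29825967] [ 1.79889236e+02 -9.66219277e-02  1.26853184e+01] [-0.25705259 -0.54808352  0.73843592]
2869 [ 477.9 -318.4  138.3] [ 470.35 -319.55  137.55] [35. 34.  7.]
8794 [ 481.9 -317.3   96.8] [ 475.2 -320.4   95.7] [61. 72.  7.]
```

Request:
send_rows:
  targets:
    - [[0,0,0,-0.006,-0.006,-0.018,-1],[0,0,0,0,0,0,1],[0,0,0,0,0,0,1],[0,0,0,0,0,0,1],[0,0,0,0,0,0,1],[0,0,0,0,0,0,1],[0,0,0,0,0,0,1],[0,0,0,0,0,0,1],[0,0,0,0,0,0,1],[0,0,0,0,0,0,1]]
  grip_force: 50

```text
time_s: 5.6
ee_pos: [469.8, -319.6, 102.5]
ee_rot: [180.0, -0.0, 12.7]
force: [0.3, -1.0, -0.8]
gripper_width: 35.2
gripper_force: 50.0
```

Request:
send_rows:
  targets:
    - [[0,0,0,0,0,0.1,1],[0,0,0,0,0,0.2,1],[0,0,0,0,0,0.2,1],[0,0,0,0,0,0.2,1],[0,0,0,0,0,0.15,1],[0,0,0.05,0.02,0.1,0,1],[0,0,0.05,0.04,0.225,0,1],[0,0,0.05,0.04,0.225,0,1],[0,0,0.05,0.04,0.225,0,1],[0,0,0.05,0.04,0.225,0,1],[0,0,0.05,0.04,0.225,0,1],[0,0,0.05,0.04,0.225,0,1]]

```text
time_s: 6.8
ee_pos: [521.0, -27.3, 271.8]
ee_rot: [-179.9, 0.1, 44.3]
force: [0.7, -0.8, -1.7]
gripper_width: 35.5
gripper_force: 50.0
```

Request:
send_rows:
  targets:
    - [[0,0,0.05,0.04,0.225,0,1],[0,0,0.05,0.04,0.2,0,1],[0,0,0.05,0.02,0.1,0,1],[0,0,0,0,0,0,1],[0,0,0,0,0,0,1],[0,0,0,0,0,0,1]]

```text
time_s: 7.4
ee_pos: [541.2, 74.7, 272.1]
ee_rot: [-180.0, 0.1, 57.6]
force: [1.1, -0.2, -3.0]
gripper_width: 35.2
gripper_force: 50.0
```

```bash
python3 - <<'E'
from h import *
s=env.state(); print(s["time_s"],s["ee_pos"],s["ee_rot"],s["force"],s["qpos"].round(1),s["gripper_width"])
C=cam("wrist"); im,d=optics.grab_frame("wrist"); save("w3",im)
for nm,z in [("reel_mouth",110),("bush_mouth",66),("coiler",0),("cone_grip",s["ee_pos"][2]+18.8),("cone",s["ee_pos"][2]-43)]:
    for r in optics.place_of("wrist",nm)[:2]: print(nm,np.round(r["at"]),round(r["conf"],2),onz(C,[r["at"]],z)[0].round(1))
P=cloud(C,d,np.ones(d.shape,bool))
r=np.hypot(P[:,0]-563,P[:,1]-130)
for lo,hi,R in[(64,68.5,22),(106,113,90),(38,42,110)]:
    p=P[(P[:,2]>lo)&(P[:,2]<hi)&(r<R)]
    if len(p): print(lo,len(p),p.mean(0).round(1),(p.max(0)+p.min(0)).round(1)/2,np.ptp(p,axis=0).round(0))
E
```

```text
7.4 [541.1857108   74.69096069 272.05994228] [-1.79974032e+02  6.34519069e-02  5.75545102e+01] [ 1.13272277 -0.21922558 -3.03796171] [ 6.7 14.  87.4 -0.  78.7 39.1] 35.210648339525655
bush_mouth [310. 149.] 0.6 [565.1 127.6  66. ]
coiler [308. 143.] 0.72 [563.3 131.5   0. ]
cone_grip [318. 324.] 0.63 [540.3  74.3 290.9]
cone [323. 273.] 0.73 [541.9  72.4 229.1]
cone [597. 373.] 0.69 [651.8 -78.5 229.1]
64 428 [564.5 126.5  65.5] [562.35 129.75  66.15] [39. 37.  4.]
106 25926 [572.7 134.6 109.8] [568.8  128.4  109.35] [160. 160.   7.]
38 2716 [570.1 153.4  39.8] [565.65 126.65  40.  ] [199. 199.   4.]
```

View pics/w3.png

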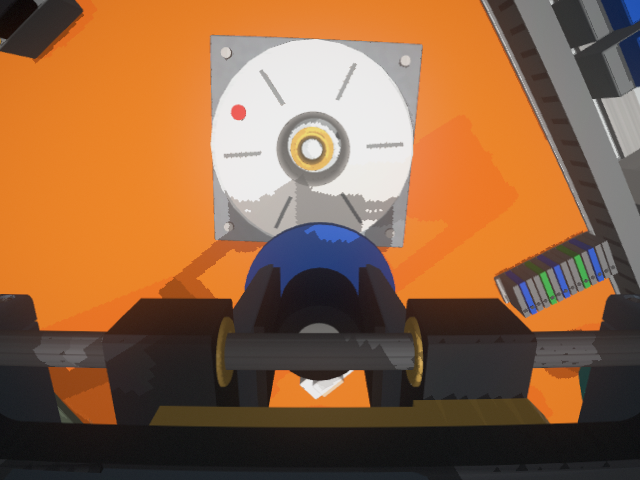

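The bush shows at (312,149) inside the bore, and the cone hangs upright in the fingers. The turntable axis is about (565.3,127), with the reel about 4 mm off it. I move over it and start down.

Request:
send_rows:
  targets:
    - [[0,0,0,0.06,0.13,0,1],[0,0,0,0.06,0.13,0,1],[0,0,0,0,0,-0.1,1],[0,0,0,0,0,-0.15,1],[0,0,0,0,0,-0.15,1],[0,0,0,0,0,-0.05,1],[0,0,0,0,0,-0.05,1],[0,0,0,0,0,0,1],[0,0,0,0,0,0,1],[0,0,0,0,0,0,1]]

```text
time_s: 8.7
ee_pos: [566.5, 127.9, 173.8]
ee_rot: [179.9, -0.1, 57.6]
force: [0.4, -0.5, -1.7]
gripper_width: 35.1
gripper_force: 50.0
```

```bash
python3 - <<'E'
from h import *
s=env.state(); print(s["time_s"],s["ee_pos"],s["ee_rot"],s["force"],s["torque"],s["gripper_width"])
im,d=optics.grab_frame("scene"); save("s4",cv2.resize(im[200:400,240:440],(600,600)))
E
```

```text
8.7 [566.52040549 127.85045116 173.82192975] [ 1.79878426e+02 -1.15118348e-01  5.76457749e+01] [ 0.39246645 -0.51555133 -1.70005968] [-0.0503472   0.08649535  0.01561207] 35.08819105169935
```

View pics/s4.png

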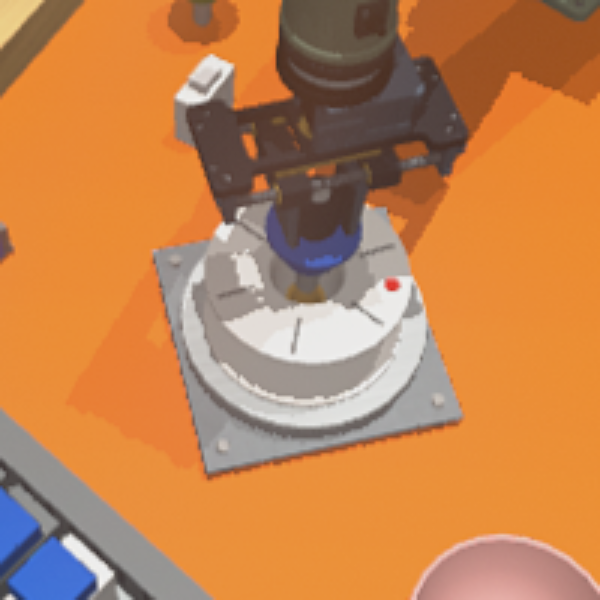

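The shank (at about 310,270 in the crop) hangs over the bush inside the bore. I go down in small steps and watch the force.

Request:
send_rows:
  targets:
    - [[0,0,0,-0.004,-0.003,-0.03,1],[0,0,0,0,0,-0.03,1],[0,0,0,0,0,-0.02,1],[0,0,0,0,0,-0.015,1],[0,0,0,0,0,-0.015,1],[0,0,0,0,0,0,1],[0,0,0,0,0,0,1]]

```text
time_s: 9.45
ee_pos: [564.9, 127.1, 150.4]
ee_rot: [180.0, -0.0, 57.7]
force: [0.4, 0.0, -2.1]
gripper_width: 35.2
gripper_force: 50.0
```

Request:
send_rows:
  targets:
    - [[0,0,0,0,0,-0.01,1],[0,0,0,0,0,-0.01,1],[0,0,0,0,0,-0.01,1],[0,0,0,0,0,-0.01,1],[0,0,0,0,0,0,1]]

```text
time_s: 9.95
ee_pos: [564.6, 127.1, 141.9]
ee_rot: [-180.0, 0.0, 57.7]
force: [0.2, -0.4, -2.1]
gripper_width: 35.0
gripper_force: 50.0
```

```bash
python3 - <<'E'
from h import *
s=env.state(); print(s["time_s"],s["ee_pos"],s["force"],s["torque"])
E
```

```text
9.95 [564.56981503 127.0582258  141.9375248 ] [ 0.23641517 -0.42903447 -2.14623351] [-0.08453302  0.11332905  0.04070992]
```

Request:
send_rows:
  targets:
    - [[0,0,0,0,0,-0.008,1],[0,0,0,0,0,-0.008,1],[0,0,0,0,0,-0.008,1],[0,0,0,0,0,-0.005,1],[0,0,0,0,0,0,1]]

```text
time_s: 10.45
ee_pos: [565.5, 127.3, 136.9]
ee_rot: [179.9, -0.1, 57.7]
force: [1.3, 1.3, -0.4]
gripper_width: 35.4
gripper_force: 50.0
```

Contact is starting, with small side force from the reel sliding.

Request:
send_rows:
  targets:
    - [[0,0,0,0,0,-0.005,1],[0,0,0,0,0,-0.005,1],[0,0,0,0,0,0,1]]

```text
time_s: 10.75
ee_pos: [564.8, 127.1, 134.5]
ee_rot: [180.0, 0.0, 57.7]
force: [2.2, -0.1, -0.2]
gripper_width: 35.4
gripper_force: 50.0
```

Request:
send_rows:
  targets:
    - [[0,0,0,0,0,-0.005,1],[0,0,0,0,0,0,1]]

```text
time_s: 10.95
ee_pos: [564.8, 127.1, 133.4]
ee_rot: [-180.0, 0.0, 57.7]
force: [2.1, 1.1, -0.8]
gripper_width: 35.3
gripper_force: 50.0
```

Request:
send_rows:
  targets:
    - [[0,0,0,0,0,-0.004,1],[0,0,0,0,0,0,1]]

```text
time_s: 11.15
ee_pos: [564.8, 127.1, 132.7]
ee_rot: [-180.0, 0.0, 57.7]
force: [1.4, 0.7, -0.3]
gripper_width: 35.5
gripper_force: 50.0
```

Request:
send_rows:
  targets:
    - [[0,0,0,0,0,-0.003,1],[0,0,0,0,0,0,1]]

```text
time_s: 11.35
ee_pos: [564.9, 127.1, 132.3]
ee_rot: [180.0, -0.0, 57.7]
force: [1.4, 1.0, 1.3]
gripper_width: 34.7
gripper_force: 50.0
```

Request:
send_rows:
  targets:
    - [[0,0,0,0,0,-0.002,1],[0,0,0,0,0,0,1]]

```text
time_s: 11.55
ee_pos: [565.0, 127.2, 132.3]
ee_rot: [180.0, -0.0, 57.7]
force: [0.9, -0.2, 3.0]
gripper_width: 35.5
gripper_force: 50.0
```

Request:
send_rows:
  targets:
    - [[0,0,0,0,0,-0.001,1],[0,0,0,0,0,0,1]]

```text
time_s: 11.75
ee_pos: [564.9, 127.2, 132.2]
ee_rot: [180.0, -0.0, 57.7]
force: [1.0, 0.3, 5.5]
gripper_width: 35.5
gripper_force: 50.0
```

Request:
send_rows:
  targets:
    - [[0,0,0,0,0,-0.002,1],[0,0,0,0,0,0,1],[0,0,0,0,0,0,1]]

```text
time_s: 12.05
ee_pos: [565.0, 127.2, 132.2]
ee_rot: [180.0, -0.0, 57.7]
force: [-0.2, 0.8, 7.4]
gripper_width: 35.9
gripper_force: 50.0
```

```bash
python3 - <<'E'
from h import *
f=[]
for i in range(4):
    s=env.state(); f.append(s["force"]); optics.grab_frame("wrist")
print(np.round(f,1),s["torque"],s["ee_pos"],s["qpos"].round(1))
E
```

```text
[[-0.2  0.8  7.4]
 [ 0.3 -0.5  7.4]
 [ 0.8  0.8  7.4]
 [ 0.1 -0.3  7. ]] [-0.03860746  0.10161888 -0.03270519] [564.97698034 127.16321211 132.22501643] [11.5 22.2 96.2 -0.  61.6 43.9]
```

Request:
send_rows:
  targets:
    - [[0,0,-0.01,0,0,-0.001,1],[0,0,-0.02,0,0,0,1],[0,0,-0.02,0,0,0,1],[0,0,-0.02,0,0,0,1]]

```text
time_s: 12.65
ee_pos: [565.1, 127.2, 132.2]
ee_rot: [179.9, -0.1, 51.3]
force: [0.5, 0.4, 7.2]
gripper_width: 35.4
gripper_force: 50.0
```

```bash
cat > f.py <<'E'
from h import *
f=[]
for i in range(3):
    s=env.state(); f.append(np.r_[s["force"],s["torque"][2]]); im,d=optics.grab_frame("scene")
print(s["time_s"],np.round(f,2).tolist(),s["ee_pos"].round(1),s["ee_rot"].round(1))
h=cv2.cvtColor(im,cv2.COLOR_RGB2HSV); m=((h[...,0]<6)|(h[...,0]>174))&(h[...,1]>170)&(h[...,2]>80)
m[:250]=0;m[360:]=0;m[:,:290]=0;m[:,395:]=0
n,l,st,c=cv2.connectedComponentsWithStats(m.astype(np.uint8))
for z in(40,110):
  for i in range(1,n):
    if st[i,4]>3:
        p=onz(cam("scene"),[c[i]],z)[0]; v=p[:2]-[565,127.2]; print(z,st[i,4],c[i].round(),p.round(),"r",np.hypot(*v).round(1),"ang",np.degrees(np.arctan2(v[1],v[0])).round(1))
E
python3 f.py
```

```text
12.75 [[0.54, 0.36, 7.24, 0.12], [-0.41, 0.05, 7.5, -0.09], [1.0, 0.71, 7.22, -0.09]] [565.1 127.2 132.2] [ 1.799e+02 -1.000e-01  5.130e+01]
40 10 [370. 296.] [495. 166.  40.] r 79.8 ang 151.3
110 10 [370. 296.] [535. 187. 110.] r 66.7 ang 116.8
```

```bash
cat > g.py <<'E'
from h import *
import sys
def dots(n,im,roi,ctr):
    C=cam(n)
    h=cv2.cvtColor(im,cv2.COLOR_RGB2HSV); m=((h[...,0]<5)|(h[...,0]>172))&(h[...,1]>120)&(h[...,2]>70)
    k=np.zeros_like(m); a,b,c,e=roi; k[b:e,a:c]=1; m&=k
    N,l,st,c=cv2.connectedComponentsWithStats(m.astype(np.uint8))
    for i in range(1,N):
        if st[i,4]>2:
            o=[]
            for z,ct in((40,(565,127)),(110,ctr)):
                p=onz(C,[c[i]],z)[0]; v=p[:2]-ct; o.append((z,np.hypot(*v).round(1),np.degrees(np.arctan2(v[1],v[0])).round(1)))
            print(n,st[i,4],c[i].round(1),o)
R={"top":(200,165,300,260),"scene":(290,250,395,360)}
if len(sys.argv)>1:
    for n in R: dots(n,cv2.imread(f"pics/{n}.png")[:,:,::-1],R[n],(568.8,128.4))
for n in R:
    im,d=optics.grab_frame(n); print("now"); dots(n,im,R[n],(565,127))
s=env.state(); print(s["time_s"],s["force"].round(1),s["torque"].round(2),s["ee_pos"].round(1),s["ee_rot"].round(1))
E
python3 g.py 1
```

```text
top 10 [225.  214.8] [(40, np.float64(70.7), np.float64(103.2)), (110, np.float64(65.4), np.float64(120.7))]
scene 14 [370.3 294.5] [(40, np.float64(81.3), np.float64(154.1)), (110, np.float64(66.5), np.float64(123.6))]
now
now
scene 13 [370.5 295.8] [(40, np.float64(80.0), np.float64(151.5)), (110, np.float64(66.7), np.float64(117.1))]
12.9 [0.8 0.2 8.3] [-0.05  0.15 -0.1 ] [565.1 127.1 132.2] [ 1.799e+02 -1.000e-01  5.130e+01]
```

The reel followed 6.4° for 6.4° of tool turn, with torque about equal to the drag. I continue.

Request:
send_rows:
  targets:
    - [[0,0,-0.02,0,0,-0.001,1],[0,0,-0.03,0,0,-0.001,1],[0,0,-0.03,0,0,0,1],[0,0,-0.03,0,0,0,1],[0,0,-0.03,0,0,0,1],[0,0,-0.03,0,0,0,1],[0,0,-0.03,0,0,0,1],[0,0,-0.02,0,0,0,1],[0,0,-0.01,0,0,0,1],[0,0,0,0,0,0,1]]

```text
time_s: 13.9
ee_pos: [565.7, 126.9, 132.2]
ee_rot: [179.9, -0.1, 30.6]
force: [0.7, -0.4, 9.4]
gripper_width: 35.2
gripper_force: 50.0
```

```bash
python3 g.py; python3 - <<'E'
from h import *
im,d=optics.grab_frame("top"); save("t5",cv2.resize(im[150:270,190:310],(600,600)))
a=cv2.imread("pics/top.png")[150:270,190:310]; b=cv2.imread("pics/t5.png")
cv2.imwrite("pics/t5.png",cv2.hconcat([cv2.resize(a,(400,400)),cv2.resize(b,(400,400))]))
E
```

```text
now
now
scene 15 [366.7 303.7] [(40, np.float64(64.5), np.float64(135.7)), (110, np.float64(66.3), np.float64(96.8))]
14.0 [ 0.2 -0.3  7.8] [-0.18  0.08 -0.05] [565.7 127.  132.2] [ 1.799e+02 -1.000e-01  3.060e+01]
```

View pics/t5.png

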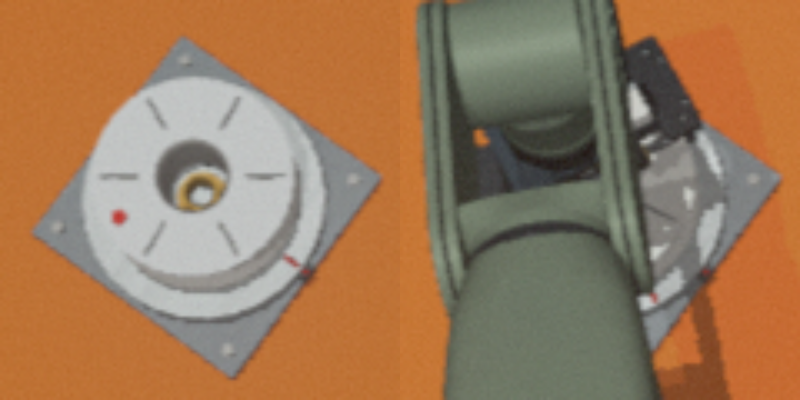

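The turntable's rim mark went from crop (292,262) to (253,297), about 27° clockwise, along with the reel. Now I turn back past the start by the same amount.

Request:
send_rows:
  targets:
    - [[0,0,0.01,0,0,0,1],[0,0,0.02,0,0,0,1],[0,0,0.03,0,0,0,1],[0,0,0.03,0,0,0,1],[0,0,0.03,0,0,0,1],[0,0,0.03,0,0,0,1],[0,0,0.03,0,0,0,1],[0,0,0.03,0,0,0,1],[0,0,0.03,0,0,0,1],[0,0,0.03,0,0,0,1],[0,0,0.03,0,0,0,1]]

```text
time_s: 15.15
ee_pos: [565.0, 127.2, 132.2]
ee_rot: [179.9, -0.1, 57.8]
force: [-1.1, -1.0, 9.6]
gripper_width: 35.0
gripper_force: 50.0
```

Request:
send_rows:
  targets:
    - [[0,0,0.03,0,0,0,1],[0,0,0.03,0,0,0,1],[0,0,0.03,0,0,0,1],[0,0,0.03,0,0,0,1],[0,0,0.03,0,0,0,1],[0,0,0.03,0,0,0,1],[0,0,0.03,0,0,0,1],[0,0,0.03,0,0,0,1],[0,0,0.03,0,0,0,1],[0,0,0.02,0,0,0,1],[0,0,0.01,0,0,0,1],[0,0,0,0,0,0,1]]

```text
time_s: 16.35
ee_pos: [564.3, 127.1, 132.2]
ee_rot: [-180.0, -0.0, 84.7]
force: [-1.4, -0.1, 11.5]
gripper_width: 35.2
gripper_force: 50.0
```

```bash
python3 g.py; python3 - <<'E'
from h import *
im,d=optics.grab_frame("top"); save("t6",cv2.resize(im[150:270,190:310],(600,600)))
E
```

```text
now
top 3 [283. 214.] [(40, np.float64(90.4), np.float64(-97.3)), (110, np.float64(97.1), np.float64(-105.0))]
now
scene 13 [369.2 281.8] [(40, np.float64(101.8), np.float64(174.2)), (110, np.float64(67.9), np.float64(150.5))]
16.45 [-3.   0.  11.9] [-0.08  0.43  0.02] [564.3 127.1 132.2] [-180.    -0.    84.7]
```

View pics/t6.png

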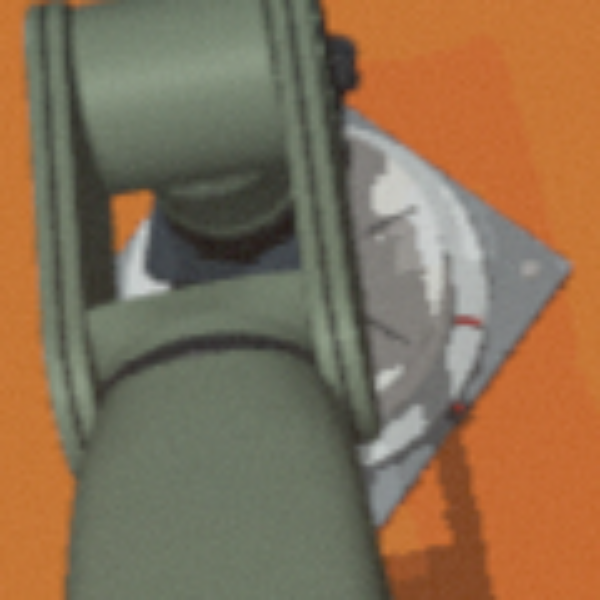

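The rim mark is now at crop (470,321), about 28° counter-clockwise of the start, and the reel is at +27°. Next I ease the push, release and lift.

Request:
send_rows:
  targets:
    - [[0,0,0,0,0,0.003,1],[0,0,0,0,0,0,1],[0,0,0,0,0,0,-1],[0,0,0,0,0,0,-1],[0,0,0,0,0,0,-1],[0,0,0,0,0,0,-1],[0,0,0,0,0,0,-1],[0,0,0,0,0,0,-1],[0,0,0,0,0,0,-1],[0,0,0,0,0,0,-1],[0,0,0,0,0,0,-1]]

```text
time_s: 17.6
ee_pos: [564.8, 127.1, 131.2]
ee_rot: [180.0, -0.0, 84.6]
force: [0.2, -0.2, -0.2]
gripper_width: 91.1
gripper_force: 0.0
```

Request:
send_rows:
  targets:
    - [[0,0,0,0,0,0.03,-1],[0,0,0,0,0,0.06,-1],[0,0,0,0,0,0.1,-1],[0,0,0,0,0,0.15,-1],[0,0,0,0,0,0.2,-1],[0,0,0,0,0,0.2,-1],[0,0,0,-0.05,-0.1,0.1,-1],[0,0,0,-0.05,-0.1,0,-1],[0,0,0,0,0,0,-1],[0,0,0,0,0,0,-1]]

```text
time_s: 18.6
ee_pos: [544.8, 87.2, 300.1]
ee_rot: [179.9, -0.1, 84.6]
force: [-0.7, 0.5, -0.2]
gripper_width: 91.2
gripper_force: 0.0
```

```bash
python3 - <<'E'
from h import *
s=env.state(); print(s["time_s"],s["ee_pos"],s["ee_rot"],s["force"].round(1),s["gripper_width"])
C=cam("wrist"); im,d=optics.grab_frame("wrist"); save("w7",im)
P=cloud(C,d,np.ones(d.shape,bool)); r=np.hypot(P[:,0]-565,P[:,1]-127)
for lo,hi,R in[(160,180,30),(122,132,40),(106,113,90),(38,42,110)]:
    p=P[(P[:,2]>lo)&(P[:,2]<hi)&(r<R)]
    if len(p): print(lo,len(p),np.median(p[:,2]).round(1),(p.max(0)+p.min(0)).round(1)/2,np.ptp(p,axis=0).round(0))
E
```

```text
18.6 [544.84380876  87.15852986 300.05800546] [ 1.79918612e+02 -5.15656701e-02  8.46049762e+01] [-0.7  0.5 -0.2] 91.16121709338245
160 1773 168.6 [564.8  127.15 165.75] [36. 36. 11.]
122 3715 126.6 [564.85 126.7  126.75] [71. 72.  6.]
106 19759 109.8 [565.2  126.55 109.8 ] [160. 160.   6.]
38 2851 39.8 [565.1 141.1  40. ] [198. 170.   4.]
```

View pics/w7.png

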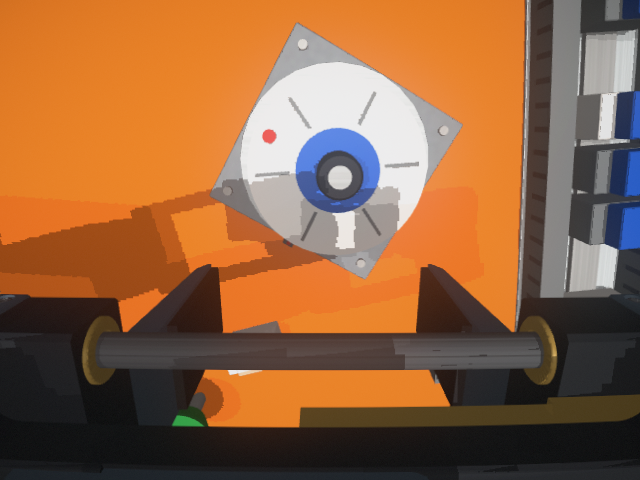

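The cone sits home at (338,172), with its knob top at z 168.6 against 169 nominal. The reel is centred under it to within about 0.5 mm, and the gripper is clear.

```bash
python3 -c "
from workcell import env; print(env.job_done())"
```

```text
the job is handed in; nothing more can be done
None
```

The job is done and handed in: the blue cone was pressed home at about 1 kg (about 1.4 kg at most), cone, reel and turntable rocked together about 27° clockwise and then 27° the other way under push, and the gripper let go, leaving the cone home and the red cone untouched.

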